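# Lock the vaccine carrier with its drop-in shackle

### The job

Lock the vaccine carrier: fold the steel hasp strap down flat onto the brass padlock body, take the loose U-shaped shackle out of its grey parking block, put its two legs through the strap's windows into the lock's two holes and press it straight down, fully home, until the hidden pawl clicks and it stays down by itself. Press firmly but gently: it needs a push of about 15 N, and the lock must never be loaded beyond 40 N. Let go, and leave the vials, carton and temperature logger where they are.

Things in the scene. Friction and masses are not known exactly. Their poses are not given: they have to be found in the camera images.
- lock_top (a point): Centre of the top face of the brass padlock body, 40 (x) x 84 (y) x 62 high, fixed upright on a bracket on the robot's side of the carrier, face 137 mm above the bench. z up, y from hole to hole, x towards the carrier. Two holes 15 (x) x 14 (y), 3 mm chamfers, go down at y = -22 and +22. The carrier's lid starts 25 mm from here along +x and its top is level with this face.
- hole_right (a point): Mouth of the lock hole at y = -22, in the top face; axes as lock_top. Inside, a spring ejector meets the leg tips 16 mm deep (4 to 8 N up). Hidden spring pawls on both sides click with the tips somewhere between 22 and 44 mm deep, differently in each lock; a rigid stop follows 3 to 4 mm after the click. So the click must be felt.
- hole_left (a point): Mouth of the same hole at y = +22; axes as lock_top. What is felt: 10 to 18 N as the legs force the pawls apart (13 to 7 mm before the click), then only 4 to 8 N, nearly nothing at the click, and a steep rise at the rigid stop. If the pawl has not clicked, the ejector lifts the shackle again, to about 16 mm depth, when it is let go.
- hasp_strap (a joint): Angle of the hasp strap, rad: 0 = folded down flat, 2 mm above the lock's top face; it starts raised by 0.7 to 1.2. Stiff friction (0.07 N m) keeps it where it is left. Positive lifts its free end up and away from the robot. It stops rigidly at 0.
- hasp_hinge (a point): Middle of the strap's hinge line at the carrier's lid edge; 28 mm from the lock's centre along +x and 4 mm above its top face. Fixed; y is the hinge line; axes as lock_top.
- hasp_mid (a point): Point on the middle of the strap's upper face, 50 mm from the hinge line; moves with it (z: the face's normal). Steel plate 73 long x 80 wide x 4 thick; folded, it reaches from the hinge towards the robot past the lock. Two windows 20 x 20 centred 28 mm from the hinge at y = -22 and +22 (over the lock's holes), a solid bridge 24 wide between; solid from 38 to 73 mm.
- shackle_center (a point): Centre, half-way up, of the loose steel shackle: an upside-down U, 82 high, 56 wide, of 12 mm bar, about 160 g, same either way round. z up, y from leg to leg. Round leg tips 41 mm below this point at y = -22 and +22, grooved 11 to 22 mm above the tip. Cross bar: middle 35 mm and top 41 mm above this point, 12 thick, straight over 28 mm. Starts upright in the block.
- stand_top (a point): Centre of the top face of the grey parking block, 50 (x) x 90 (y) x 45 high, fixed to the bench, with two square holes 15 mm wide, 30 mm deep at y = -22 and +22 in which the shackle stands.
- vial_a_center (a point): Centre of a loose glass vial with purple cap, 24 across, 50 high, standing on the bench. Bystander.
- vial_b_center (a point): Centre of a second such vial. Bystander.
- carton_center (a point): Centre of a loose green carton, 60 (x) x 90 (y) x 45 high. Bystander.
- logger_center (a point): Centre of a loose white temperature logger lying flat, 50 (x) x 80 (y) x 20 high. Bystander.
- carrier: The carrier with all it bears (lock, strap, pawl); fixed. Blue box with white lid, 210 x 230 x 136 high. Origin on the bench below the lock's centre; axes as lock_top.
- shackle: The shackle; origin at the height of its leg tips, midway between them; axes as shackle_center.

How it is judged:
By the outcome, as a careful person would: the job done as asked, in the order asked, and still so for the second after the job is handed in, with the robot touching nothing.
It also fails if it takes over 72 s, if anything falls off the work surface, if the arm or the gripper's body presses on something with over 40 N, if the wrist force passes 120 N, or if a joint passes its speed limit or range.

### The arm

A 6-joint arm with a two-finger parallel gripper is mounted at the origin on the work surface. World frame = base frame: x ahead of the robot, y to its left, z up, the work surface at z = 0. Lengths are in m, angles in rad, forces in N, time in s.
With the tool pointing down it reaches from about 0.35 to 0.875 m from the base axis. Payload 4.2 kg.
Tool frame: the origin (TCP) lies midway between the tips of the shut fingers; the grasp point (between the pads) lies 19 mm behind it (manip.grip_depth is the distance from the TCP to the grasp point, in m); z points along the fingers, y is the direction in which the jaws open and shut (so a half turn about z gives the same grasp; the last joint's range is limited). The gripper opens to 87 mm and grips with 3 to 60 N. Pads are 19 mm wide; open, the fingers measure 117 mm over their backs; the gripper's body (75 mm by 190 mm) begins 51 mm behind the grasp point.
Start: joints at [-1.031, 0.385, 0.008, 0, -1.194, -0.259], TCP at [0.173, -0.6, 0.223] pointing down, gripper open.
Joint ranges: [-3.14, 3.14], [-1.21, 2.06], [-1.07, 1.41], [-3.16, 2.05], [-2.99, -0.16], [-3.1, 3.1]. Speed limits (rad/s): [2.79, 2.79, 3.14, 3.14, 3.14, 3.14].

### API

Orientations are given as a rotation vector (axis times angle).
In Python, from workcell import manip gives the robot as it stands.
- The arm moves only by the tool arm_command, never from a script. Its argument "series" is a list of rows, each a list of 3 entries, a list of its own where there are three numbers: the opening, from 0 (shut) to 1 (fully open), then the shift along the world's x, y, z in m, then the turn, a rotation vector about the world's x, y, z in rad. A call has 1 to 5 rows; each row shifts and turns the commanded pose from where the row before left it; what a row does not reach is not made up. A row lasts 1/8 s, in which the tool goes at most 62.5 mm and 10.7 degrees, less where a joint would pass 70% of its speed; a pose out of reach is approached as far as the arm can. A call with a gripper value outside its range is refused whole. The fingers move at their own pace and stop on an object; the grip force is fixed at half the most. Time passes only in rows, so rows that do not move let the fingers close. It gives the time, the measured TCP pose, the force and the opening at its end, in the units of the state.
- manip.observe(): the state, without advancing time (a new reading comes with each control period).
- manip.camera(name): name is "scene" or "top" or "wrist"; returns a dict with "frame" (420x560x3 uint8, red, green, blue), "K" (3x3 intrinsics, pixels), "k1" (the pictures are not rectified: a ray, as slopes to the right and down, at radius r is drawn at 1 + k1 r^2 times it, then the intrinsics apply), "R" (3x3) and "t" (3): a world point X has camera coordinates R X + t; the wrist camera has in their place "mount" (4x4, takes a point from camera to tool coordinates, whose origin is the TCP and whose axes are the flange's). Camera axes: x right, y down, z forward; pixel columns grow to the right and rows downward; lengths in m; the calibration is good to about 2 mm. A picture is of the moment at which its call begins: read the wrist's pose just before it. There is no depth.
- manip.sign_off(): hands the job in, once; it reports no verdict.
The state is a dict: "clock": time; "joint_pos": joint angles; "qvel": joint speeds; "effort": joint torques, N m; "tcp_pos": TCP position; "tool_rot": TCP orientation; "ft_force": force on the tool from outside, world axes, zero at the start; "wrist_torque": the same for the moment, N m; "width": finger opening in m.
Only numpy, scipy, OpenCV 4.12 (cv2) and the standard library are available. Lean on these libraries where they do the work, as an engineer would, in place of code of your own. Each camera call takes 0.05 s, during which the arm holds its last target.

## Working session

There is one attempt and no reset: what is moved stays moved. The work goes in short steps, Python scripts to look and compute and a tool call to move; the robot and the scene stay as the last step left them, time stands still between calls to the robot, and variables do not carry over. Pictures are saved under pics/ and viewed, and the job is handed in when it is done.

Besides the shell and the picture viewer there is one more tool, called after "Call:" in YAML: its name, and indented under it one key for each argument. arm_command: Moves the arm, as the interface text tells. Its arguments: {"type":"object","properties":{"series":{"type":"array","items":{"type":"array"}}},"required":["series"]}

```bash
mkdir -p pics; ls; python3 - <<'E'
from workcell import manip
import cv2,numpy as np
print(manip.observe())
for n in ("scene","top","wrist"):
    c=manip.camera(n); cv2.imwrite(f"pics/{n}0.png",c["frame"][:,:,::-1])
    print(n,{k:np.round(v,4).tolist() for k,v in c.items() if k!="frame"})
print(manip.grip_depth)
E
```

```text
pics
{'clock': 0.0, 'joint_pos': array([-1.03138994e+00,  3.85583636e-01,  6.62750454e-03, -4.96332360e-04,
       -1.19398615e+00, -2.58587975e-01]), 'qvel': array([ 0.00039086,  0.00075909, -0.0011363 , -0.00014103,  0.00072699,
        0.0012224 ]), 'effort': array([ 5.20945869e-04, -3.90673649e+01,  1.87403494e+01,  4.21956897e+00,
        1.08963187e-02, -2.04888597e-04]), 'tcp_pos': array([ 0.17305938, -0.59994124,  0.2214443 ]), 'tool_rot': array([ 0.43931835, -3.11030949, -0.00338716]), 'ft_force': array([-0.41649159,  0.35733355, -0.04204585]), 'wrist_torque': array([ 3.30167966e-02,  4.76054928e-05, -4.10335399e-02]), 'width': 0.08707898637563569}
scene {'K': [[427.0833, 0.0, 274.0956], [0.0, 427.0833, 208.8301], [0.0, 0.0, 1.0]], 'k1': -0.0736, 'R': [[0.3644, 0.9312, 0.0062], [0.5428, -0.207, -0.8139], [-0.7567, 0.2999, -0.5809]], 't': [-0.1818, -0.1642, 1.1808]}
top {'K': [[545.9313, 0.0, 280.2557], [0.0, 545.9313, 205.0206], [0.0, 0.0, 1.0]], 'k1': -0.1195, 'R': [[0.0063, -0.9999, 0.0161], [-0.9944, -0.0079, -0.105], [0.1051, -0.0154, -0.9943]], 't': [-0.0097, 0.5129, 1.0017]}
wrist {'K': [[319.8522, 0.0, 277.7207], [0.0, 319.8522, 204.1316], [0.0, 0.0, 1.0]], 'k1': -0.003, 'mount': [[0.0009, -0.964, -0.266, 0.0729], [1.0, 0.001, -0.0003, 0.0006], [0.0005, -0.266, 0.964, -0.1625], [0.0, 0.0, 0.0, 1.0]]}
0.0187
```

View pics/scene0.png

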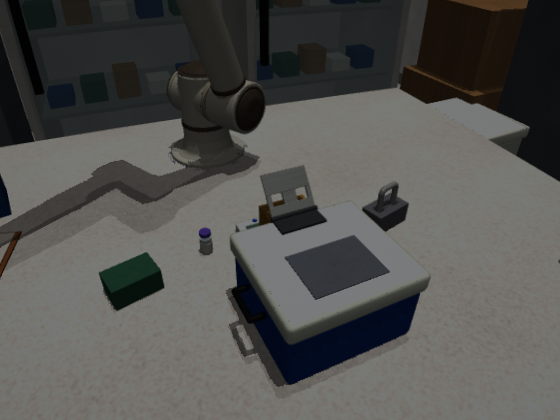

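View pics/top0.png

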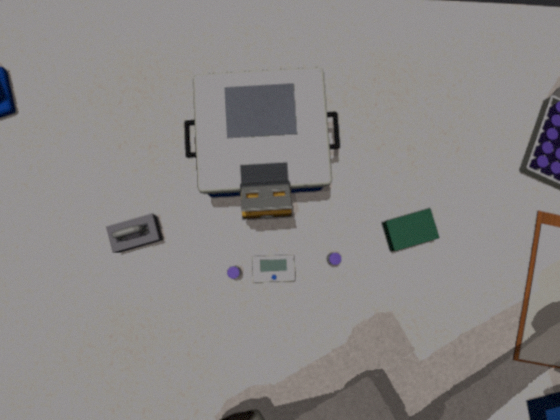

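View pics/wrist0.png

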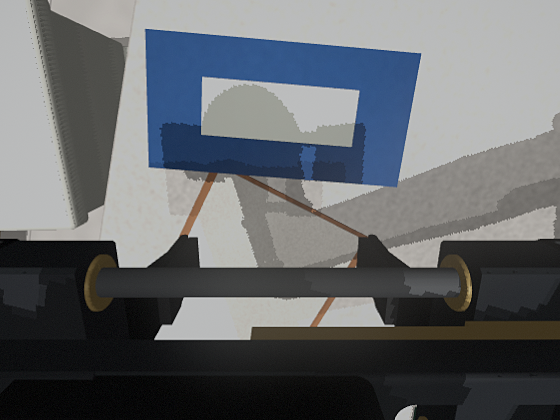

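The top view shows the carrier at columns 195–330 and rows 68–192, and the lock with the raised strap at about (266,195). The shackle in its block is at about (133,232). The vials are at (233,272) and (335,259), the logger at (273,268) and the carton at (411,229). I'll zoom in next.

```bash
cat > h.py <<'E'
import numpy as np,cv2
from scipy.spatial.transform import Rotation as Ro
def ray(c,uv,tp=None):
    K=c["K"];d=np.array([c["k1"],0,0,0.])
    p=cv2.undistortPoints(np.array(uv,float).reshape(-1,1,2),K,d).reshape(-1,2)
    v=np.c_[p,np.ones(len(p))]
    if "mount" in c:
        M=c["mount"];Rt=Ro.from_rotvec(tp[1]).as_matrix()
        R=Rt@M[:3,:3]; o=Rt@M[:3,3]+tp[0]
        v=v@R.T
    else:
        v=v@c["R"]; o=-c["R"].T@c["t"]
    return o,v/np.linalg.norm(v,axis=1)[:,None]
def onz(c,uv,z,tp=None):
    o,v=ray(c,uv,tp); return o+v*((z-o[2])/v[:,2])[:,None]
def tri(rs):
    A=np.zeros((3,3));b=np.zeros(3)
    for o,v in rs:
        v=v.ravel();P=np.eye(3)-np.outer(v,v);A+=P;b+=P@o
    X=np.linalg.solve(A,b)
    return X,[np.linalg.norm(np.cross(X-o,v.ravel())) for o,v in rs]
def proj(c,X,tp=None):
    X=np.atleast_2d(np.array(X,float))
    if "mount" in c:
        M=c["mount"];Rt=Ro.from_rotvec(tp[1]).as_matrix()
        R=(Rt@M[:3,:3]).T;t=-R@(Rt@M[:3,3]+tp[0])
    else: R,t=c["R"],c["t"]
    return cv2.projectPoints(X,cv2.Rodrigues(R)[0],t,c["K"],np.array([c["k1"],0,0,0.]))[0].reshape(-1,2)
def crop(c,u0,u1,v0,v1,f,name):
    im=c["frame"][v0:v1,u0:u1,::-1]
    im=cv2.resize(im,None,fx=f,fy=f,interpolation=cv2.INTER_CUBIC)
    im=np.clip(im.astype(float)*1.6,0,255).astype(np.uint8)
    cv2.imwrite(name,im)
E
python3 - <<'E'
from h import *
from workcell import manip
c=manip.camera("top");crop(c,95,345,160,290,3,"pics/t1.png")
s=manip.camera("scene");crop(s,190,420,150,260,3,"pics/s1.png")
uv=[[133,232],[266,205],[233,272],[335,259],[273,268],[411,229]]
print(onz(c,uv,0.05).round(3))
E
```

```text
[[ 0.458  0.265  0.05 ]
 [ 0.51   0.021  0.05 ]
 [ 0.387  0.08   0.05 ]
 [ 0.412 -0.107  0.05 ]
 [ 0.395  0.007  0.05 ]
 [ 0.468 -0.248  0.05 ]]
```

View pics/t1.png

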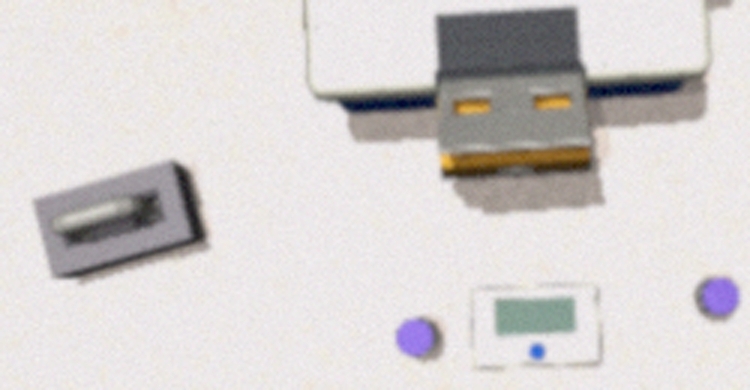

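View pics/s1.png

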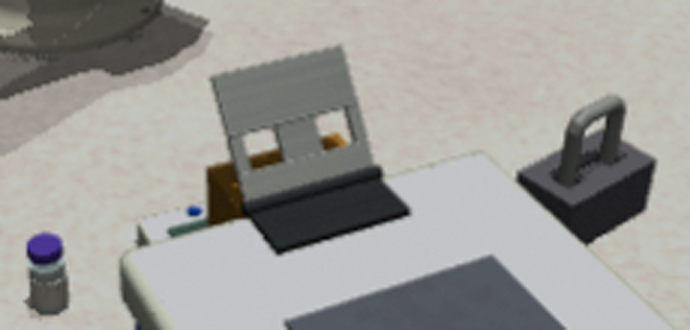

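In the crop, the stand's top face has corners near (35,200), (175,163) and (57,277), with the shackle bar running from (57,222) to (135,205). The strap's free edge runs along (440,150)–(588,150). The scene view agrees, with the strap raised about 1 rad. Next I'll triangulate from the two views.

```bash
python3 - <<'E'
from h import *
from workcell import manip
c=manip.camera("top");s=manip.camera("scene")
T=lambda u,v:ray(c,[[95+(u+.5)/3-.5,160+(v+.5)/3-.5]])
S=lambda u,v:ray(s,[[190+(u+.5)/3-.5,150+(v+.5)/3-.5]])
P={"strap free L":((440,152),(342,47)),"free R":((588,150),(212,77)),
"hingeL":((440,76),(380,172)),"hingeR":((584,68),(245,205)),
"bar left end top":((60,222),(618,100)),"bar right end":((130,204),(572,118)),
"stand cL bottom(front left)":((57,277),(656,160)),"stand farleft":((35,200),(656,160)),"stand":((172,163),(583,205)),"vb":((719,297),(45,247))}
for k,(a,b) in P.items():
    X,e=tri([T(*a),S(*b)]); print(k,X.round(4),np.round(e,4))
print(ray(c,[[0,0]])[0],ray(s,[[0,0]])[0])
px=lambda L:[[95+(u+.5)/3-.5,160+(v+.5)/3-.5] for u,v in L]
print("stand top", onz(c,px([(35,200),(172,163),(190,240),(57,277)]),.045).round(4))
E
```

```text
strap free L [0.486  0.0573 0.1974] [0.0003 0.0003]
free R [ 0.4877 -0.0204  0.1954] [0.0005 0.0005]
hingeL [0.5339 0.0611 0.1425] [0.0001 0.0001]
hingeR [ 0.5385 -0.0202  0.1445] [0.001 0.001]
bar left end top [0.4524 0.2863 0.0924] [0.0008 0.0008]
bar right end [0.4628 0.2435 0.0939] [0.0019 0.0019]
stand cL bottom(front left) [0.4316 0.3258 0.0173] [0.0184 0.0184]
stand farleft [0.4684 0.3165 0.0453] [0.0005 0.0005]
stand [0.494  0.2346 0.0451] [0.0031 0.0031]
vb [ 0.4123 -0.1069  0.0462] [0.0011 0.0011]
[0.40482376 0.00974528 1.05003334] [ 1.04885733 -0.21886161  0.55339012]
stand top [[0.4686 0.3171 0.045 ]
 [0.4924 0.2319 0.045 ]
 [0.445  0.2193 0.045 ]
 [0.4213 0.3016 0.045 ]]
```

The heights fit: hinge at about 0.143, stand top at 0.045 and bar top at about 0.093. The strap angle comes out at about 0.82. I'll move above the strap, closing the fingers and turning the jaws along world x on the way.

Call:
arm_command:
  series:
    - [0,[0.0,0.03,0.05],[0,0,0.165]]
    - [0,[0.015,0.05,0.03],[0,0,0.165]]
    - [0,[0.02,0.055,0.01],[0,0,0.165]]
    - [0,[0.02,0.055,0.01],[0,0,0.165]]
    - [0,[0.02,0.055,0.01],[0,0,0.165]]

```text
clock: 0.98
tcp_pos: [0.2484, -0.3538, 0.333]
tool_rot: [-1.656, 2.669, -0.001]
ft_force: [1.2, -0.0, -0.1]
width: 0.0452
```

Call:
arm_command:
  series:
    - [0,[0.022,0.055,0],[0,0,0.165]]
    - [0,[0.022,0.055,0],[0,0,0.165]]
    - [0,[0.022,0.055,0],[0,0,0.165]]
    - [0,[0.022,0.055,0],[0,0,0]]
    - [0,[0.022,0.055,0],[0,0,0]]

```text
clock: 1.6
tcp_pos: [0.3583, -0.0786, 0.3331]
tool_rot: [-2.254, 2.186, -0.002]
ft_force: [0.6, -0.2, 0.7]
width: 0.0018
```

Call:
arm_command:
  series:
    - [0,[0.03,0.03,0],[0,0,0]]
    - [0,[0.03,0.03,0],[0,0,0]]
    - [0,[0.03,0.03,0],[0,0,0.0]]
    - [0,[0.0,0.007,0],[0,0,0]]
    - [0,[0,0,0],[0,0,0]]

```text
clock: 2.22
tcp_pos: [0.4478, 0.0166, 0.3324]
tool_rot: [2.255, -2.186, -0.001]
ft_force: [0.5, -0.0, 0.1]
width: 0.0001
```

```bash
python3 - <<'E'
from h import *
from workcell import manip
o=manip.observe();w=manip.camera("wrist");np.savez("w1.npz",p=o["tcp_pos"],r=o["tool_rot"],f=w["frame"])
print(o["tcp_pos"],o["tool_rot"],o["ft_force"],o["joint_pos"],Ro.from_rotvec(o["tool_rot"]).as_matrix().round(3))
cv2.imwrite("pics/w1.png",np.clip(w["frame"][:,:,::-1]*1.5,0,255))
tp=(o["tcp_pos"],o["tool_rot"])
print(proj(w,[[.536,.0205,.141],[.487,.0573,.196],[.488,-.0204,.196]],tp))
E
```

```text
[0.44779177 0.01661317 0.33239047] [ 2.25490320e+00 -2.18647486e+00 -5.36608633e-04] [ 0.54396246 -0.02247862  0.11949665] [ 4.01693641e-01  1.07414188e-02 -1.96058157e-01 -4.71773743e-05
 -1.36476654e+00 -3.70872397e-01] [[ 0.031 -1.    -0.001]
 [-1.    -0.031 -0.   ]
 [ 0.     0.001 -1.   ]]
[[199.03102246 183.52305514]
 [236.54219918 232.61144439]
 [235.26374496 153.96666641]][ WARN:0@6.099] global loadsave.cpp:1063 imwrite_ Unsupported depth image for selected encoder is fallbacked to CV_8U.
```

View pics/w1.png

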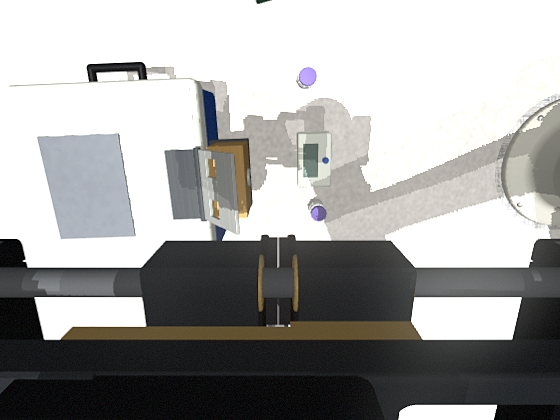

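The wrist view shows the strap's free edge at columns 233–240 and rows 152–233, within about 4 px of my prediction. I'll go to just above the free end and fold it down along its arc.

Call:
arm_command:
  series:
    - [0,[0.02,0.002,-0.05],[0,0,0]]
    - [0,[0.02,0.002,-0.05],[0,0,0]]
    - [0,[0.003,0,-0.025],[0,0,0.0]]
    - [0,[0.0,0.0,0],[0,0,0]]

```text
clock: 2.78
tcp_pos: [0.4897, 0.0192, 0.2062]
tool_rot: [2.25, -2.187, -0.003]
ft_force: [-0.7, -0.8, 0.7]
width: 0.0001
```

Call:
arm_command:
  series:
    - [0,[-0.001,0.0,-0.005],[0,0,0]]
    - [0,[-0.003,0.0,-0.007],[0,0,0]]
    - [0,[-0.003,0,-0.007],[0,0,0.0]]
    - [0,[-0.003,0.0,-0.007],[0,0,0]]
    - [0,[-0.002,0,-0.007],[0,0,0]]

```text
clock: 3.4
tcp_pos: [0.4752, 0.0196, 0.174]
tool_rot: [2.249, -2.184, -0.007]
ft_force: [0.5, -0.4, -1.5]
width: 0.0004
```

Call:
arm_command:
  series:
    - [0,[-0.002,0.0,-0.006],[0,0,0]]
    - [0,[-0.001,0.0,-0.006],[0,0,0]]
    - [0,[-0.001,0,-0.006],[0,0,0.0]]
    - [0,[-0.001,0.0,-0.004],[0,0,0]]
    - [0,[0,0,0],[0,0,0]]

```text
clock: 4.03
tcp_pos: [0.4741, 0.0205, 0.1522]
tool_rot: [2.254, -2.188, -0.0]
ft_force: [-0.6, -0.4, -0.6]
width: 0.0002
```

```bash
python3 - <<'E'
from h import *
from workcell import manip
o=manip.observe();print(o["tcp_pos"],o["ft_force"])
s=manip.camera("scene");crop(s,200,350,150,250,4,"pics/s2.png")
E
```

```text
[0.47409936 0.02048543 0.15216104] [-0.58336392 -0.41131835 -0.60013433]
```

View pics/s2.png

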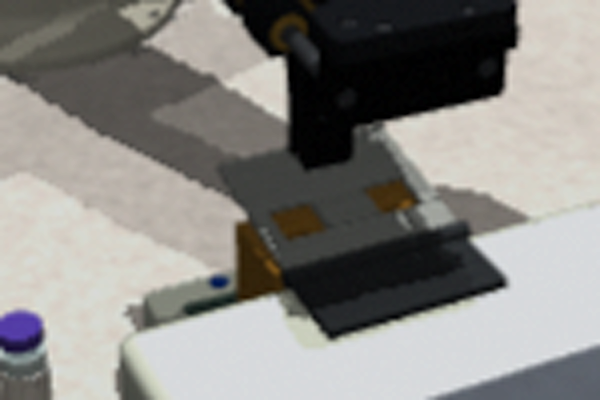

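The strap is following the fingers and is now nearly flat. I'll finish with small steps and watch the force.

Call:
arm_command:
  series:
    - [0,[0,0.0,-0.003],[0,0,0]]
    - [0,[0,0.0,-0.002],[0,0,0]]
    - [0,[0,0,-0.001],[0,0,0.0]]
    - [0,[0,0,0],[0,0,0]]

```text
clock: 4.58
tcp_pos: [0.4742, 0.0205, 0.1464]
tool_rot: [2.254, -2.188, -0.0]
ft_force: [-0.8, 0.4, 0.7]
width: 0.0003
```

Call:
arm_command:
  series:
    - [0,[0,0.0,-0.001],[0,0,0]]
    - [0,[0,0.0,-0.001],[0,0,0]]
    - [0,[0,0,0],[0,0,0.0]]

```text
clock: 4.95
tcp_pos: [0.4742, 0.0205, 0.1445]
tool_rot: [2.255, -2.188, -0.0]
ft_force: [0.5, -1.0, -0.8]
width: 0.0005
```

Call:
arm_command:
  series:
    - [0,[0,0.0,-0.001],[0,0,0]]
    - [0,[0,0,0],[0,0,0.0]]

```text
clock: 5.2
tcp_pos: [0.4742, 0.0205, 0.1435]
tool_rot: [-2.254, 2.188, 0.0]
ft_force: [-0.2, 0.4, -0.0]
width: 0.0004
```

Call:
arm_command:
  series:
    - [0,[0,0.0,-0.0005],[0,0,0]]
    - [0,[0,0,0],[0,0,0.0]]

```text
clock: 5.45
tcp_pos: [0.4742, 0.0205, 0.1434]
tool_rot: [-2.255, 2.188, -0.0]
ft_force: [-1.6, -0.1, 3.2]
width: 0.0003
```

Call:
arm_command:
  series:
    - [0,[0,0.0,-0.0004],[0,0,0]]
    - [0,[0,0,0],[0,0,0.0]]

```text
clock: 5.7
tcp_pos: [0.4743, 0.0205, 0.1433]
tool_rot: [-2.255, 2.187, -0.001]
ft_force: [-1.9, 1.1, 5.8]
width: 0.0006
```

The strap is flat on its stop: contact at z = 0.143, as the text says. I'll rise and look at it from two places.

Call:
arm_command:
  series:
    - [0,[0,0.0,0.03],[0,0,0]]
    - [0,[0,0,0.05],[0,0,0.0]]
    - [0.8,[-0.02,0.02,0.05],[0,0,0.0]]
    - [0.8,[0.03,0.04,0.0],[0,0,0.0]]
    - [0.8,[0,0,0],[0,0,0.0]]

```text
clock: 6.32
tcp_pos: [0.4854, 0.0825, 0.2725]
tool_rot: [-2.256, 2.185, -0.0]
ft_force: [0.3, 0.1, -0.9]
width: 0.0227
```

```bash
cat > snap.py <<'E'
import sys
from h import *
from workcell import manip
n=sys.argv[1]
o=manip.observe();w=manip.camera("wrist");np.savez(n+".npz",p=o["tcp_pos"],r=o["tool_rot"],f=w["frame"])
print(o["tcp_pos"].round(4),o["tool_rot"].round(4),o["ft_force"].round(2),o["qvel"].round(3).max(),o["width"].round(4))
cv2.imwrite("pics/%s.png"%n,np.clip(w["frame"][:,:,::-1].astype(float)*1.4,0,255).astype(np.uint8))
E
python3 snap.py w2
```

```text
Traceback (most recent call last):
  File "snap.py", line 6, in <module>
    print(o["tcp_pos"].round(4),o["tool_rot"].round(4),o["ft_force"].round(2),o["qvel"].round(3).max(),o["width"].round(4))
                                                                                                       ^^^^^^^^^^^^^^^^
AttributeError: 'float' object has no attribute 'round'
```

Call:
arm_command:
  series:
    - [0.8,[0.0,0.05,0.0],[0,0,0]]
    - [0.8,[0,0.04,0.0],[0,0,0.0]]
    - [0.8,[0,0,0],[0,0,0.0]]
    - [0.8,[0,0,0],[0,0,0.0]]

```text
clock: 6.88
tcp_pos: [0.4837, 0.1696, 0.272]
tool_rot: [2.253, -2.187, -0.0]
ft_force: [-0.3, 0.0, 0.2]
width: 0.0651
```

```bash
python3 snap.py w3
```

```text
Traceback (most recent call last):
  File "snap.py", line 6, in <module>
    print(o["tcp_pos"].round(4),o["tool_rot"].round(4),o["ft_force"].round(2),o["qvel"].round(3).max(),o["width"].round(4))
                                                                                                       ^^^^^^^^^^^^^^^^
AttributeError: 'float' object has no attribute 'round'
```

The npz files were saved before the error, so I'll just write the pictures from them.

```bash
sed -i 's/o\["width"\].round(4)/round(o["width"],4)/' snap.py; python3 - <<'E'
from h import *
for n in("w2","w3"):
    d=np.load(n+".npz");print(d["p"].round(4),d["r"].round(4))
    cv2.imwrite("pics/%s.png"%n,np.clip(d["f"][:,:,::-1].astype(float)*1.4,0,255).astype(np.uint8))
E
```

```text
[0.4854 0.0825 0.2725] [-2.2556  2.1845 -0.    ]
[0.4837 0.1696 0.272 ] [ 2.2528e+00 -2.1871e+00 -5.0000e-04]
```

View pics/w2.png

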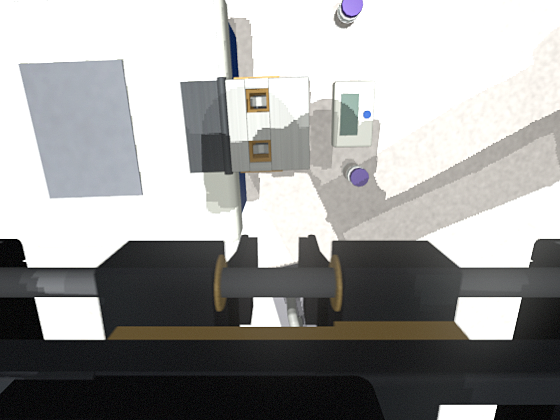

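View pics/w3.png

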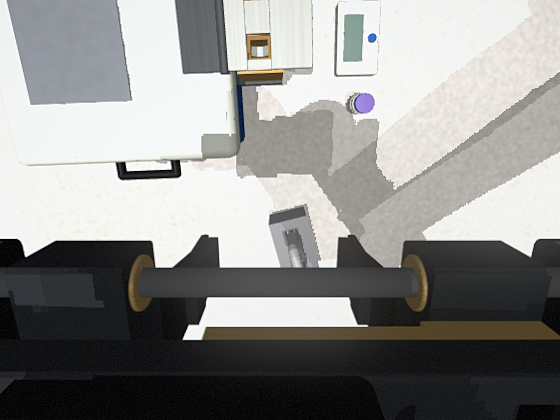

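In w2 the folded strap lies over the lock with windows at about (259,101) and (260,150), and the brass and hole mouths show through them. In w3 the near window is at (259,47). Now I'll zoom.

```bash
python3 - <<'E'
from h import *
for n,b in(("w2",(215,325,65,185)),("w3",(215,325,0,100))):
    d=np.load(n+".npz");im=d["f"][b[2]:b[3],b[0]:b[1],::-1]
    cv2.imwrite("pics/%sz.png"%n,np.clip(cv2.resize(im,None,fx=5,fy=5,interpolation=cv2.INTER_CUBIC).astype(float)*1.0,0,255).astype(np.uint8))
E
```

```text
(no output)
```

View pics/w2z.png

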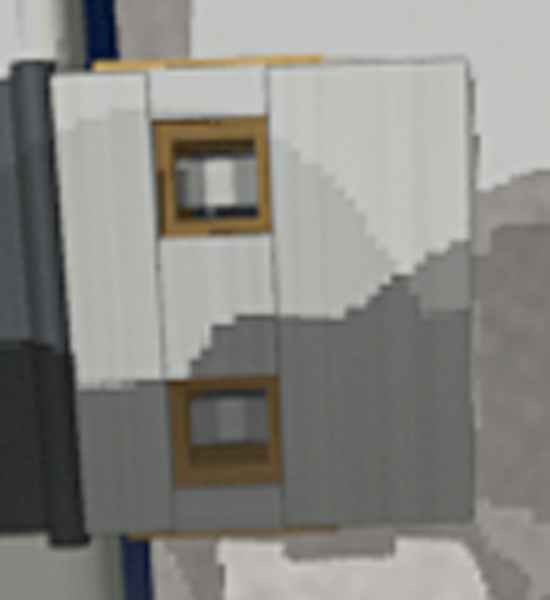

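View pics/w3z.png

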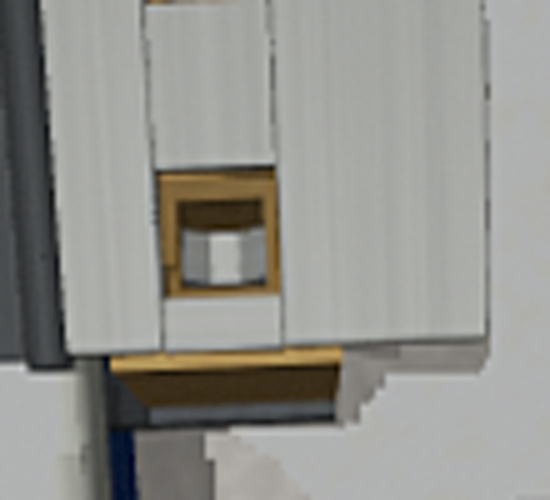

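```bash
python3 - <<'E'
from h import *
from workcell import manip
w=manip.camera("wrist")
D={n:np.load(n+".npz") for n in("w2","w3")}
tp={n:(D[n]["p"],D[n]["r"]) for n in D}
px=lambda L,v0:[[215+(u+.5)/5-.5,v0+(v+.5)/5-.5] for u,v in L]
strap=px([(52,73),(467,58),(473,520),(85,533)],65)
wr=px([(152,118),(267,118),(272,235),(160,237)],65)
wl=px([(168,380),(278,378),(285,485),(175,487)],65)
hr=px([(173,140),(256,140),(258,218),(178,220)],65)
hl=px([(188,392),(268,390),(271,463),(190,465)],65)
wl3=px([(155,170),(275,166),(282,296),(163,298)],0)
hl3=px([(177,199),(263,199),(268,284),(182,286)],0)
for n,L,z,k in(("strap",strap,.143,"w2"),("winR",wr,.143,"w2"),("winL",wl,.143,"w2"),("winL3",wl3,.143,"w3"),("holeR",hr,.135,"w2"),("holeL",hl,.135,"w2"),("holeL3",hl3,.135,"w3")):
    P=onz(w,L,z,tp[k]);print(n,P[:,:2].round(4).tolist(),P.mean(0).round(4))
for a,b in zip(wl,wl3): print("tri win",*[np.round(q,4) for q in tri([ray(w,[a],tp["w2"]),ray(w,[b],tp["w3"])])])
for a,b in zip(hl,hl3): print("tri hole",*[np.round(q,4) for q in tri([ray(w,[a],tp["w2"]),ray(w,[b],tp["w3"])])])
c=manip.camera("top");crop(c,230,310,160,240,8,"pics/t2.png")
c=manip.camera("scene");crop(c,240,340,170,240,7,"pics/s3.png")
E
```

```text
strap [[0.5336, -0.0185], [0.4628, -0.0232], [0.4571, 0.056], [0.5284, 0.0608]] [0.4955 0.0188 0.143 ]
winR [[0.5165, -0.0118], [0.4967, -0.0124], [0.4953, 0.0069], [0.515, 0.0079]] [ 0.5059 -0.0024  0.143 ]
winL [[0.5134, 0.0325], [0.4936, 0.0315], [0.4918, 0.0507], [0.5119, 0.0517]] [0.5027 0.0416 0.143 ]
winL3 [[0.5139, 0.0325], [0.4941, 0.0313], [0.4925, 0.0511], [0.5125, 0.052]] [0.5032 0.0417 0.143 ]
holeR [[0.5135, -0.0088], [0.4988, -0.0093], [0.4981, 0.0039], [0.5125, 0.0048]] [ 0.5057 -0.0024  0.135 ]
holeL [[0.5104, 0.0352], [0.4956, 0.0343], [0.4947, 0.0478], [0.5098, 0.0487]] [0.5026 0.0415 0.135 ]
holeL3 [[0.5109, 0.0351], [0.4963, 0.0346], [0.4951, 0.0479], [0.5099, 0.0487]] [0.5031 0.0416 0.135 ]
tri win [0.5136 0.0325 0.1431] [0.0003 0.0003]
tri win [0.4939 0.0315 0.1437] [0.0003 0.0003]
tri win [0.4922 0.0509 0.1418] [0.0003 0.0003]
tri win [0.5123 0.0519 0.1422] [0.0003 0.0003]
tri hole [0.5106 0.0352 0.1354] [0.0003 0.0003]
tri hole [0.496  0.0344 0.1341] [0.0004 0.0004]
tri hole [0.4949 0.0479 0.1345] [0.0002 0.0002]
tri hole [0.5099 0.0487 0.1348] [0.0001 0.0001]
```

View pics/t2.png

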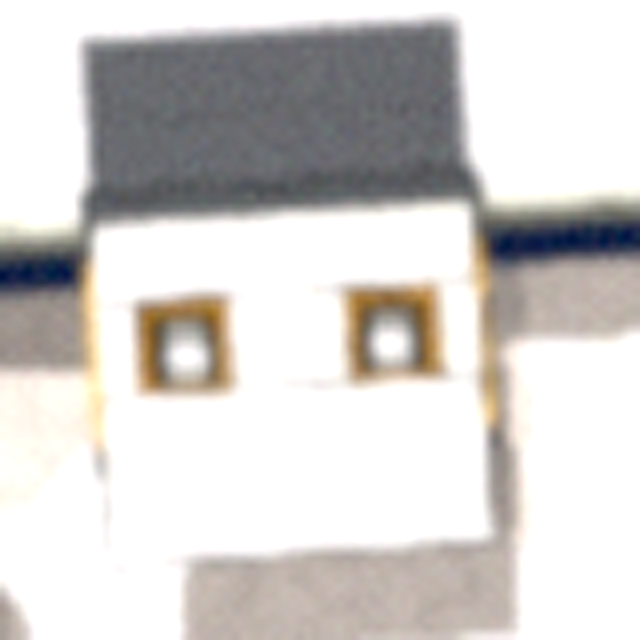

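View pics/s3.png

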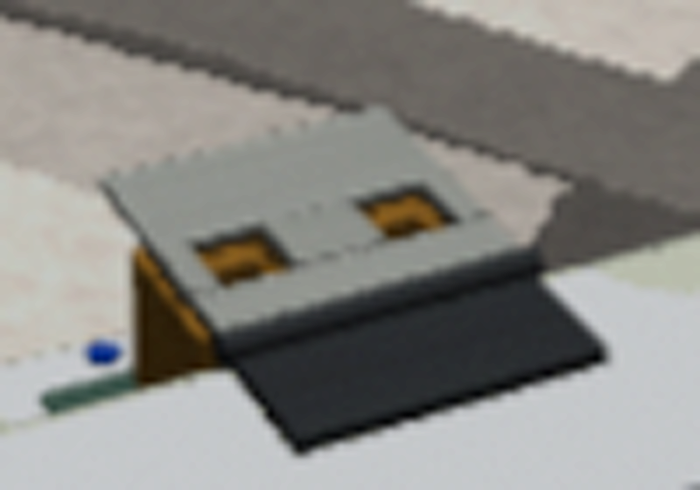

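Measurements agree: the window triangulates at z ≈ 0.143, the hole edge at 0.135 and the hole spacing is 44 mm. The lock centre is about (0.504, 0.0196) with yaw about 0.071. Next I'll view the shackle from two places.

Call:
arm_command:
  series:
    - [1,[0.0,0.05,0.0],[0,0,0.06]]
    - [1,[0,0.05,0.0],[0,0,0.06]]
    - [1,[-0.02,0.04,0],[0,0,0.06]]
    - [1,[0,0,0],[0,0,0.0]]
    - [1,[0,0,0],[0,0,0.0]]

```text
clock: 7.7
tcp_pos: [0.4643, 0.3099, 0.2727]
tool_rot: [2.441, -1.977, 0.0]
ft_force: [-0.3, 0.3, -0.5]
width: 0.0869
```

```bash
python3 snap.py w4
```

```text
[0.4643 0.3099 0.2727] [ 2.4412e+00 -1.9769e+00  3.0000e-04] [-0.34  0.3  -0.48] 0.003 0.0869
```

Call:
arm_command:
  series:
    - [1,[0.01,0.05,0.0],[0,0,0]]
    - [1,[0.0,0.02,0],[0,0,0]]
    - [1,[0,0,0],[0,0,0.0]]
    - [1,[0,0,0],[0,0,0.0]]

```text
clock: 8.25
tcp_pos: [0.4743, 0.3793, 0.2727]
tool_rot: [2.441, -1.977, 0.0]
ft_force: [-0.8, -0.5, -0.1]
width: 0.0871
```

```bash
python3 snap.py w5; python3 - <<'E'
from h import *
a=[np.load(n+".npz")["f"][100:270,200:400,::-1] for n in("w4","w5")]
for n,i in zip(("w4","w5"),a): cv2.imwrite("pics/%sz.png"%n,cv2.resize(i,None,fx=4,fy=4,interpolation=cv2.INTER_CUBIC))
E
```

```text
[0.4743 0.3793 0.2727] [ 2.4406e+00 -1.9772e+00  1.0000e-04] [-0.8  -0.46 -0.08] 0.003 0.0871
```

View pics/w4z.png

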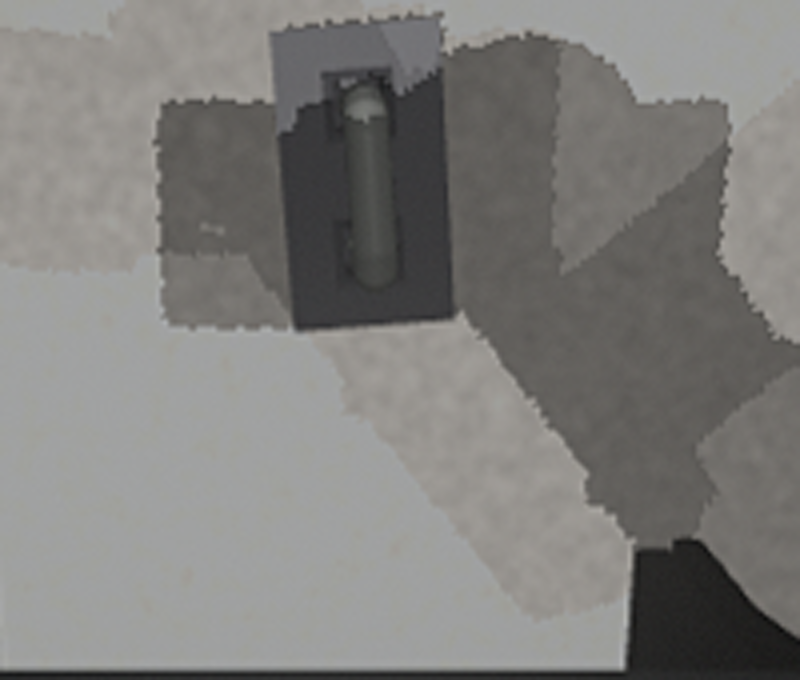

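View pics/w5z.png

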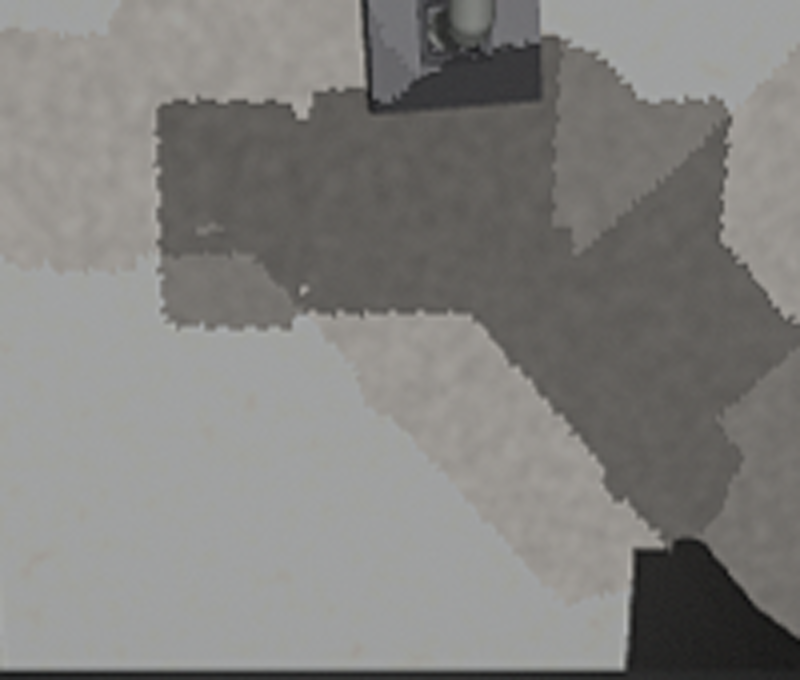

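In the w4 crop the stand's top face has corners (272,32), (440,18), (453,318) and (297,330), and the bar runs from (365,85) to (377,285). In w5 the block is cut off, so I'll re-crop it higher.

```bash
python3 - <<'E'
from h import *
i=np.load("w5.npz")["f"][30:140,230:390,::-1]
cv2.imwrite("pics/w5y.png",np.clip(cv2.resize(i,None,fx=5,fy=5,interpolation=cv2.INTER_CUBIC).astype(float)*1.3,0,255).astype(np.uint8))
E
```

```text
(no output)
```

View pics/w5y.png

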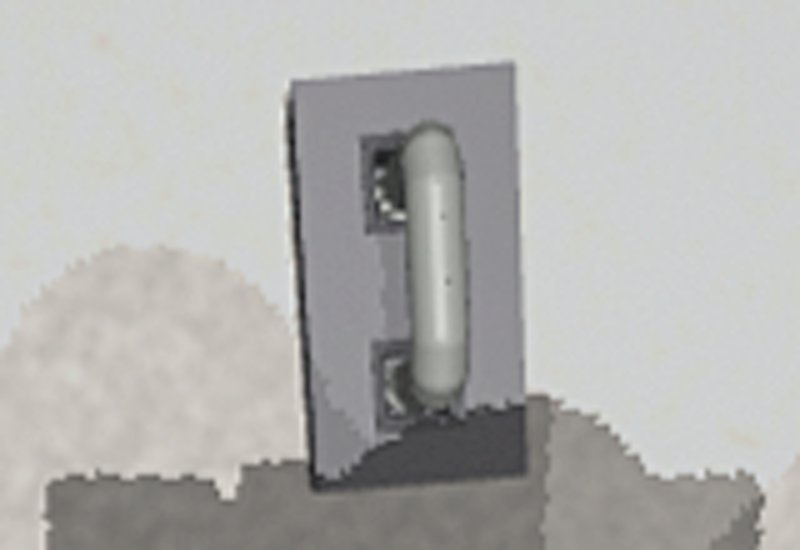

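```bash
python3 - <<'E'
from h import *
from workcell import manip
w=manip.camera("wrist")
tp={n:(lambda d:(d["p"],d["r"]))(np.load(n+".npz")) for n in("w4","w5")}
p4=lambda L:[[200+(u+.5)/4-.5,100+(v+.5)/4-.5] for u,v in L]
p5=lambda L:[[230+(u+.5)/5-.5,30+(v+.5)/5-.5] for u,v in L]
c4=p4([(272,32),(440,18),(453,318),(297,330)]);c5=p5([(293,80),(515,63),(527,475),(312,490)])
for a,b in zip(c4,c5): print("tri",*[np.round(q,4) for q in tri([ray(w,[a],tp["w4"]),ray(w,[b],tp["w5"])])])
for c,n in((c4,"w4"),(c5,"w5")):
    P=onz(w,c,.045,tp[n]);print(n,P[:,:2].round(4).tolist(),P.mean(0).round(4), "yaw",np.arctan2(-(P[3]-P[0]+P[2]-P[1])[0],(P[3]-P[0]+P[2]-P[1])[1]))
print("bar4",onz(w,p4([(365,85),(366,140),(374,230),(377,288)]),.091,tp["w4"]).round(4).tolist())
print("bar5",onz(w,p5([(433,122),(433.5,180),(439,340),(438,408)]),.091,tp["w5"]).round(4).tolist())
b4=p4([(370,187)]);b5=p5([(436.5,262)])
print("bar mid",tri([ray(w,b4,tp["w4"]),ray(w,b5,tp["w5"])]))
o=manip.observe();R=Ro.from_rotvec(o["tool_rot"]).as_matrix();print(R.round(3),np.arctan2(-R[1,1],-R[0,1]))
E
```

```text
tri [0.493  0.2323 0.0461] [0.0004 0.0004]
tri [0.4456 0.2182 0.0444] [0.0001 0.0001]
tri [0.4206 0.3039 0.044 ] [0.0001 0.0001]
tri [0.4683 0.3182 0.0411] [0.0011 0.0011]
w4 [[0.4927, 0.2323], [0.4456, 0.2183], [0.4208, 0.3037], [0.4673, 0.3175]] [0.4566 0.268  0.045 ] yaw 0.28559764747443933
w5 [[0.4933, 0.232], [0.4458, 0.2184], [0.4206, 0.304], [0.4697, 0.318]] [0.4574 0.2681 0.045 ] yaw 0.27794035943002554
bar4 [[0.4647, 0.2411, 0.091], [0.4614, 0.2547, 0.091], [0.4541, 0.2773, 0.091], [0.4498, 0.2924, 0.091]]
bar5 [[0.4641, 0.2427, 0.091], [0.4614, 0.2531, 0.091], [0.4531, 0.2823, 0.091], [0.4501, 0.2953, 0.091]]
bar mid (array([0.45688875, 0.26699659, 0.08412403]), [np.float64(0.00035139987654629384), np.float64(0.00035139987654621833)])
[[ 0.207 -0.978  0.   ]
 [-0.978 -0.207  0.   ]
 [-0.    -0.    -1.   ]] 0.20901201567028435
```

Stand centre is (0.457, 0.268), top at z ≈ 0.044 and yaw about 0.28. The bar lies on it, with the same centre and yaw. I'll move above it, then descend with the fingers open.

Call:
arm_command:
  series:
    - [1,[-0.007,-0.05,0.0],[0,0,0.074]]
    - [1,[-0.008,-0.05,0],[0,0,0]]
    - [1,[-0.002,-0.0115,-0.03],[0,0,0.0]]
    - [1,[0,0,-0.04],[0,0,0.0]]
    - [1,[0,0,0],[0,0,0.0]]

```text
clock: 8.98
tcp_pos: [0.4556, 0.2667, 0.2006]
tool_rot: [2.507, -1.883, -0.002]
ft_force: [0.5, 0.4, -0.1]
width: 0.0873
```

```bash
python3 snap.py w6
```

```text
[0.4556 0.2667 0.2006] [ 2.5073e+00 -1.8826e+00 -1.8000e-03] [ 0.45  0.45 -0.08] 0.094 0.0873
```

View pics/w6.png

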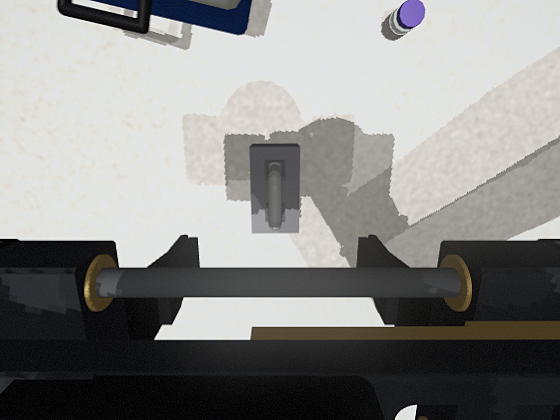

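The bar is vertical in the image at column 275, centred between the fingers (columns 197–360). Descending.

Call:
arm_command:
  series:
    - [1,[0.001,0.001,-0.045],[0,0,0]]
    - [1,[0,0,-0.045],[0,0,0]]
    - [1,[0,0,-0.033],[0,0,0.0]]
    - [1,[0,0,0],[0,0,0.0]]
    - [1,[0,0,0],[0,0,0.0]]

```text
clock: 9.65
tcp_pos: [0.4598, 0.2715, 0.0821]
tool_rot: [-2.511, 1.881, -0.002]
ft_force: [-0.3, 0.4, 0.9]
width: 0.0874
```

```bash
python3 - <<'E'
from h import *
from workcell import manip
s=manip.camera("scene");crop(s,330,430,150,240,6,"pics/s4.png")
E
```

```text
(no output)
```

View pics/s4.png

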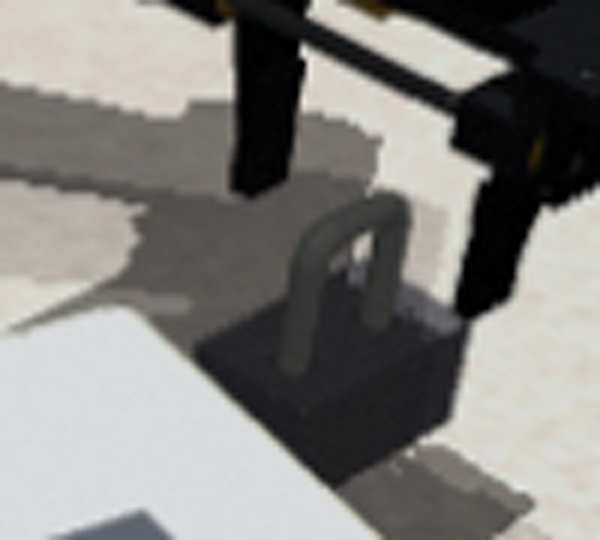

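Call:
arm_command:
  series:
    - [1,[-0.0025,-0.0035,-0.006],[0,0,0]]
    - [1,[0,0,0],[0,0,0]]
    - [0,[0,0,0],[0,0,0.0]]
    - [0,[0,0,0],[0,0,0.0]]
    - [0,[0,0,0],[0,0,0.0]]

```text
clock: 10.32
tcp_pos: [0.4558, 0.2666, 0.0737]
tool_rot: [-2.513, 1.885, -0.0]
ft_force: [0.1, 0.3, 0.3]
width: 0.0649
```

Call:
arm_command:
  series:
    - [0,[0,0,0],[0,0,0]]
    - [0,[0,0,0],[0,0,0]]
    - [0,[0,0,0],[0,0,0.0]]

```text
clock: 10.7
tcp_pos: [0.4557, 0.2665, 0.0736]
tool_rot: [2.513, -1.885, -0.0]
ft_force: [0.1, 0.5, -0.5]
width: 0.0351
```

Call:
arm_command:
  series:
    - [0,[0.0015,0.0015,0.003],[0,0,0]]
    - [0,[0,0,0],[0,0,0]]
    - [0,[0,0,0],[0,0,0.0]]
    - [0,[0,0,0],[0,0,0.0]]
    - [0,[0,0,0],[0,0,0.0]]

```text
clock: 11.32
tcp_pos: [0.4574, 0.2682, 0.0768]
tool_rot: [-2.513, 1.884, -0.0]
ft_force: [-0.1, 0.7, 1.7]
width: 0.0117
```

The bar is gripped (width 11.7 mm). Lifting straight up.

Call:
arm_command:
  series:
    - [0,[0,0,0.01],[0,0,0]]
    - [0,[0,0,0.02],[0,0,0]]
    - [0,[0,0,0.04],[0,0,0.0]]
    - [0,[0,0,0.05],[0,0,0.0]]
    - [0,[0,0,0.05],[0,0,0.0]]

```text
clock: 11.95
tcp_pos: [0.4565, 0.2674, 0.2481]
tool_rot: [2.512, -1.884, -0.001]
ft_force: [0.8, 0.1, -2.6]
width: 0.0116
```

Call:
arm_command:
  series:
    - [0,[0,0,0],[0,0,0]]
    - [0,[0,0,0],[0,0,0]]

```text
clock: 12.2
tcp_pos: [0.4562, 0.2674, 0.2459]
tool_rot: [2.512, -1.884, -0.002]
ft_force: [0.2, 0.4, -2.7]
width: 0.0118
```

```bash
python3 snap.py w7;python3 - <<'E'
from h import *
from workcell import manip
o=manip.observe();R=Ro.from_rotvec(o["tool_rot"]).as_matrix();print(R.round(4),o["wrist_torque"])
s=manip.camera("scene");crop(s,320,440,90,220,5,"pics/s5.png")
E
```

```text
[0.4562 0.2674 0.2459] [ 2.5116e+00 -1.8842e+00 -2.0000e-03] [ 0.18  0.41 -2.68] 0.024 0.0118
[[ 0.2798 -0.96   -0.003 ]
 [-0.96   -0.2798 -0.0019]
 [ 0.001   0.0034 -1.    ]] [ 0.01450974  0.1690302  -0.02489627]
```

View pics/s5.png

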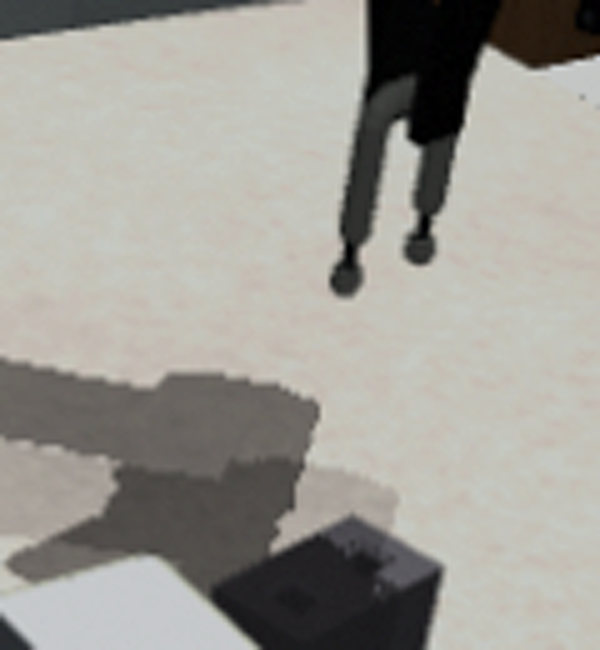

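View pics/w7.png

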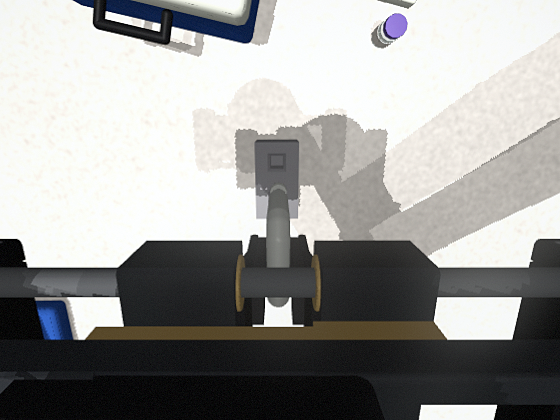

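The shackle is out of the block, hanging upright with its leg tips visible in the scene crop at (345,280) and (420,245). I'll check its pose in the hand against the prediction.

```bash
python3 - <<'E'
from h import *
from workcell import manip
o=manip.observe();tp=(o["tcp_pos"],o["tool_rot"]);R=Ro.from_rotvec(tp[1]).as_matrix()
s=manip.camera("scene");c=manip.camera("top");w=manip.camera("wrist")
for y in(-.022,.022):
  for zz in(.014-.070,.014-.076+.0165): # ball centre ; groove mid
    # tool x is along -y (bar)
    X=tp[0]+R@np.array([-y,0,-zz])
    print(y,X.round(4),"scene crop",((proj(s,X)[0]-[320,90]+.5)*5-.5).round(1),"top",proj(c,X).round(1),"wrist",proj(w,X,tp).round(1))
crop(c,70,200,150,270,5,"pics/t3.png")
im=w["frame"][130:260,220:340,::-1];cv2.imwrite("pics/w7z.png",cv2.resize(im,None,fx=5,fy=5,interpolation=cv2.INTER_CUBIC))
E
```

```text
-0.022 [0.4622 0.246  0.1889] scene crop [350.8 281.5] top [[123.1 224.8]] wrist [[277.4 190.3]]
-0.022 [0.4623 0.246  0.1994] scene crop [355.3 256.2] top [[121.3 224.3]] wrist [[277.3 193.8]]
0.022 [0.4499 0.2882 0.1889] scene crop [424.4 250.7] top [[ 96.8 232.2]] wrist [[277.3 248.6]]
0.022 [0.45   0.2882 0.1994] scene crop [429.3 226. ] top [[ 94.7 231.8]] wrist [[277.3 254.5]]
```

View pics/t3.png

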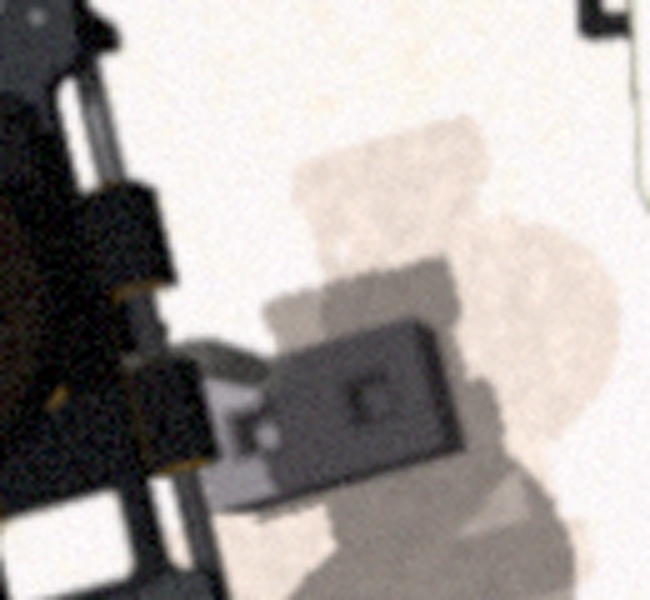

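View pics/w7z.png

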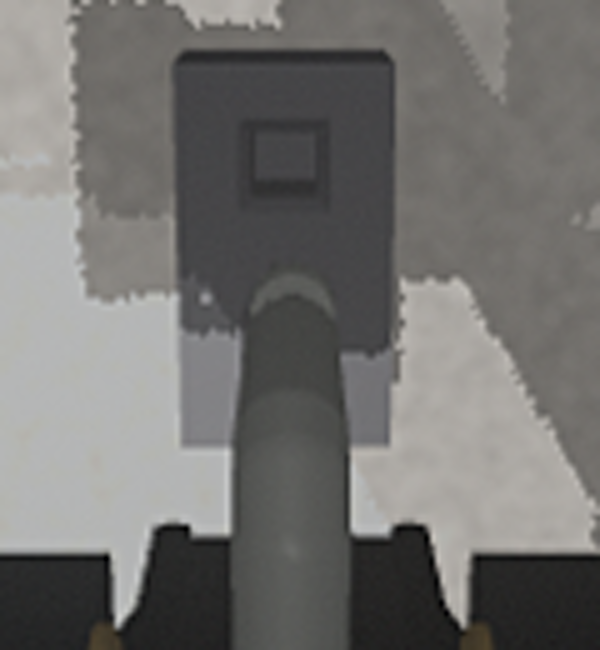

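The in-hand pose matches within about 2 mm: the wrist camera puts the leg at column 278 against 277.4 predicted. Now I'll carry it over the lock and turn by −0.21.

Call:
arm_command:
  series:
    - [0,[0.01,-0.05,0.005],[0,0,-0.06]]
    - [0,[0.01,-0.05,0],[0,0,-0.06]]
    - [0,[0.01,-0.05,0],[0,0,-0.06]]
    - [0,[0.01,-0.05,0],[0,0,-0.032]]
    - [0,[0.008,-0.048,0],[0,0,0.0]]

```text
clock: 13.08
tcp_pos: [0.5052, 0.0183, 0.2511]
tool_rot: [2.299, -2.14, -0.001]
ft_force: [-0.1, -0.2, -1.8]
width: 0.0118
```

Call:
arm_command:
  series:
    - [0,[0,0,0],[0,0,0]]
    - [0,[0,0,0],[0,0,0]]
    - [0,[0,0,0],[0,0,0]]

```text
clock: 13.45
tcp_pos: [0.5051, 0.0209, 0.2514]
tool_rot: [2.301, -2.138, -0.0]
ft_force: [0.5, -0.1, -2.9]
width: 0.0116
```

```bash
python3 - <<'E'
from h import *
from workcell import manip
o=manip.observe();R=Ro.from_rotvec(o["tool_rot"]).as_matrix();print(o["tcp_pos"],o["ft_force"],np.arctan2(-R[1,1],-R[0,1]),R[:,2])
E
```

```text
[0.50511929 0.02085306 0.25143105] [ 0.47508766 -0.08922091 -2.86302775] 0.07335064467097509 [-4.15247967e-04  4.27386431e-06 -9.99999914e-01]
```

Call:
arm_command:
  series:
    - [0,[-0.0008,-0.0012,-0.02],[0,0,0]]
    - [0,[0,0,-0.014],[0,0,0]]
    - [0,[0,0,0],[0,0,0]]
    - [0,[0,0,0],[0,0,0]]
    - [0,[0,0,0],[0,0,0]]

```text
clock: 14.08
tcp_pos: [0.5049, 0.019, 0.2184]
tool_rot: [-2.299, 2.139, -0.001]
ft_force: [1.5, 0.9, -1.6]
width: 0.0117
```

```bash
python3 snap.py w8;python3 - <<'E'
from h import *
from workcell import manip
w=manip.camera("wrist")
im=w["frame"][120:260,210:350,::-1];cv2.imwrite("pics/w8z.png",np.clip(1.2*cv2.resize(im,None,fx=4,fy=4,interpolation=cv2.INTER_CUBIC).astype(float),0,255).astype(np.uint8))
s=manip.camera("scene");crop(s,230,340,130,230,6,"pics/s6.png")
c=manip.camera("top");crop(c,220,320,150,250,6,"pics/t6.png")
E
```

```text
[0.5049 0.019  0.2184] [-2.2994e+00  2.1389e+00 -1.3000e-03] [ 1.52  0.87 -1.62] -0.0 0.0117
```

View pics/w8z.png

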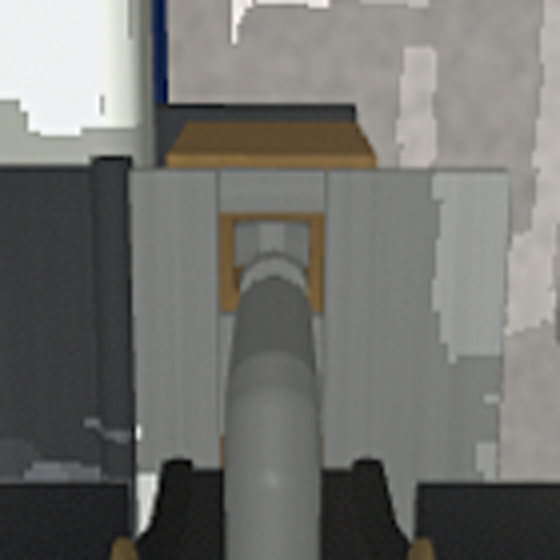

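View pics/s6.png

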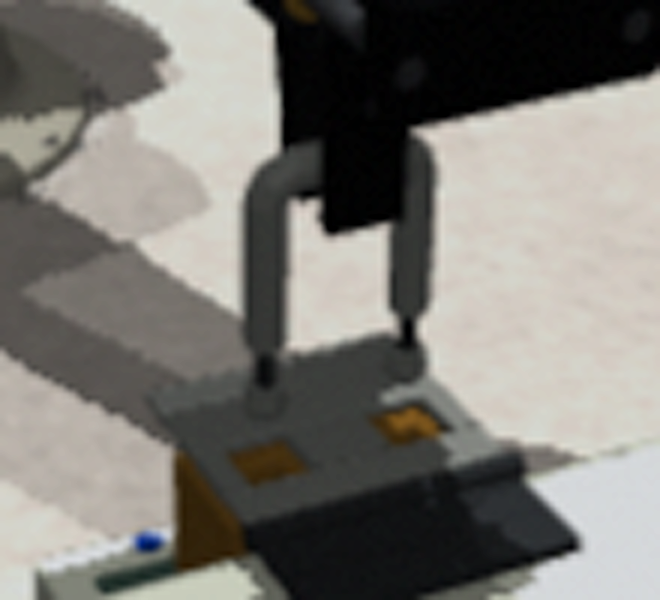

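```bash
python3 - <<'E'
from h import *
from workcell import manip
s=manip.camera("scene");w=manip.camera("wrist");o=manip.observe();tp=(o["tcp_pos"],o["tool_rot"])
f=lambda X:((proj(s,X)[0]-[230,130]+.5)*6-.5).round(1)
g=lambda X:((proj(w,X,tp)[0]-[210,120]+.5)*4-.5).round(1)
L=np.array([.5043,.0196]);yv=np.array([-.0715,.9974]);xv=np.array([.9974,.0715])
for k in(-.022,.022):
    P=L+k*yv
    print(k,"win ctr",f([*P,.143]),"ball over",f([*P,.1624]),"d/dy mm",f([*(P+.005*yv),.1624])-f([*P,.1624]),"d/dx5",f([*(P+.005*xv),.1624])-f([*P,.1624]))
    for a,b in((1,1),(1,-1),(-1,-1),(-1,1)): print("   wincorner",f([*(P+a*.01*xv+b*.01*yv),.143]),g([*(P+a*.01*xv+b*.01*yv),.143]))
    print(" wrist ball",g([*P,.1624]),"tip low y edge",g([*(P-.006*yv),.1624]))
E
python3 - <<'E'
import cv2
i=cv2.imread('pics/s6.png');cv2.imwrite('pics/s6b.png',cv2.resize(i[320:520,140:480],None,fx=2.3,fy=2.3))
E
```

```text
-0.022 win ctr [271.5 455.6] ball over [272.  397.7] d/dy mm [16.4 -4.2] d/dx5 [7.9 9.3]
   wincorner [319.6 465.7] [219.1 316.1]
   wincorner [254.4 483.4] [218.  212.7]
   wincorner [223.9 445.7] [324.8 212.8]
   wincorner [288.2 428.6] [323.5 316.3]
 wrist ball [271.2 288.4] tip low y edge [271.2 254.7]
0.022 win ctr [410.9 418.2] ball over [413.5 361. ] d/dy mm [15.7 -4.1] d/dx5 [8.5 8.8]
   wincorner [458.6 427.8] [221.2 528.5]
   wincorner [396.2 444.8] [220.3 434.4]
   wincorner [363.6 408.6] [322.1 434.6]
   wincorner [425.1 392.3] [320.9 528.7]
 wrist ball [271.  521.5] tip low y edge [271.  491.1]
```

View pics/s6b.png

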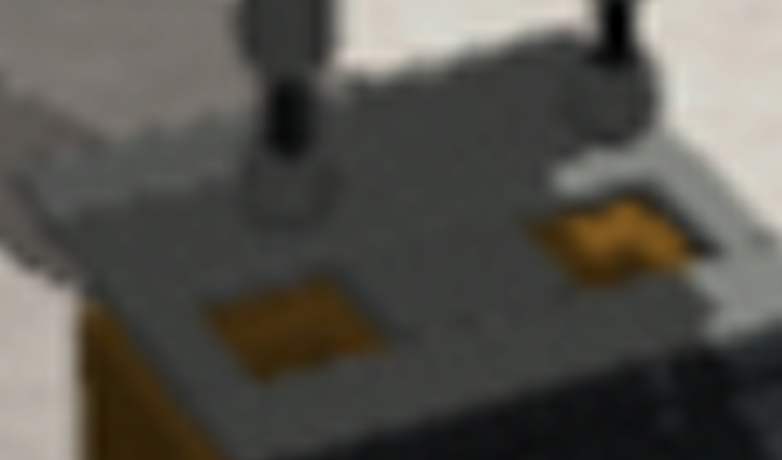

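In the wrist view the leg column (273) matches the hole column (272.5), so x is good. For y, the scene view says about −2 mm and the wrist view about 0. The 3 mm chamfers tolerate this, so I'll take a middle value, enter gently and read the side force.

Call:
arm_command:
  series:
    - [0,[0,0.0013,-0.009],[0,0,0]]
    - [0,[0,0,-0.006],[0,0,0]]
    - [0,[0,0,0],[0,0,0]]
    - [0,[0,0,0],[0,0,0]]

```text
clock: 14.88
tcp_pos: [0.5046, 0.0201, 0.2027]
tool_rot: [2.3, -2.14, 0.0]
ft_force: [0.3, -0.9, -2.0]
width: 0.0117
```

Call:
arm_command:
  series:
    - [0,[0,0,-0.003],[0,0,0]]
    - [0,[0,0,0],[0,0,0]]
    - [0,[0,0,0],[0,0,0]]

```text
clock: 15.25
tcp_pos: [0.5045, 0.0201, 0.1997]
tool_rot: [-2.3, 2.14, -0.0]
ft_force: [1.4, -0.3, -2.2]
width: 0.0117
```

```bash
python3 snap.py w9;python3 - <<'E'
from h import *
from workcell import manip
w=manip.camera("wrist")
im=w["frame"][120:260,210:350,::-1];cv2.imwrite("pics/w9z.png",np.clip(1.2*cv2.resize(im,None,fx=4,fy=4,interpolation=cv2.INTER_CUBIC).astype(float),0,255).astype(np.uint8))
s=manip.camera("scene");crop(s,250,320,180,230,10,"pics/s7.png")
E
```

```text
[0.5045 0.0201 0.1997] [-2.2999e+00  2.1400e+00 -2.0000e-04] [ 1.4  -0.34 -2.2 ] 0.001 0.0117
```

View pics/w9z.png

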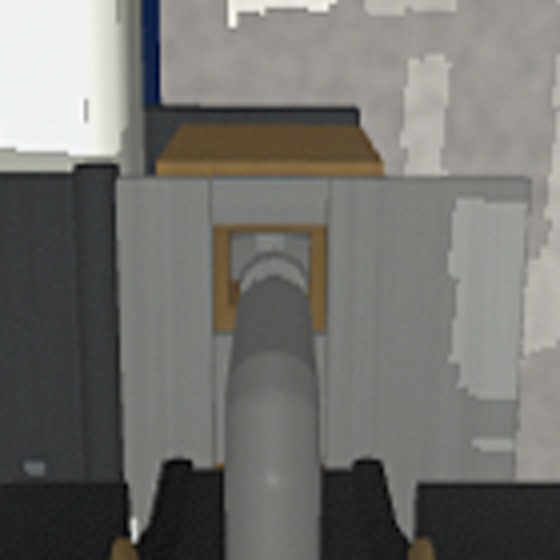

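View pics/s7.png

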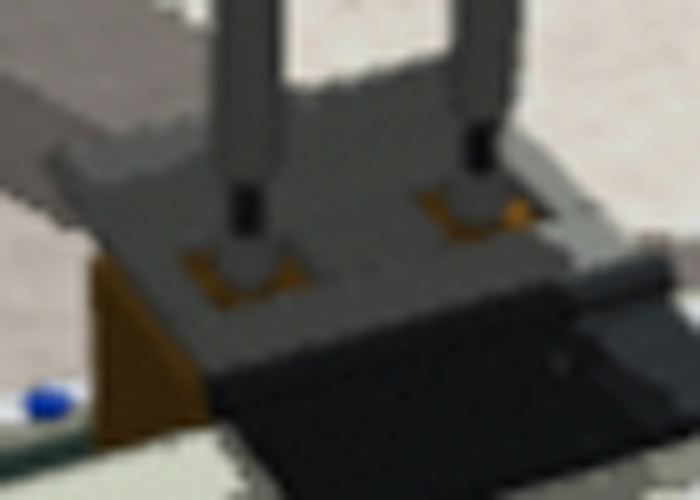

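At the window plane the wrist view shows the ball tip centred at row ≈287 against a window centre of ≈280, about +1.4 mm in y. The scene view gives +0.5 to +1 mm. I'll shift y by −1 mm and continue.

Call:
arm_command:
  series:
    - [0,[0,-0.001,-0.002],[0,0,0]]
    - [0,[0,0,-0.002],[0,0,0]]
    - [0,[0,0,0],[0,0,0]]

```text
clock: 15.78
tcp_pos: [0.5043, 0.019, 0.1954]
tool_rot: [2.3, -2.14, -0.0]
ft_force: [0.6, -0.8, -1.4]
width: 0.0118
```

Call:
arm_command:
  series:
    - [0,[0,0,-0.002],[0,0,0]]
    - [0,[0,0,-0.002],[0,0,0]]
    - [0,[0,0,0],[0,0,0]]

```text
clock: 16.15
tcp_pos: [0.5043, 0.0191, 0.1914]
tool_rot: [2.3, -2.14, -0.0]
ft_force: [-0.3, 0.0, -2.5]
width: 0.0121
```

Call:
arm_command:
  series:
    - [0,[0,0,-0.002],[0,0,0]]
    - [0,[0,0,-0.002],[0,0,0]]
    - [0,[0,0,0],[0,0,0]]

```text
clock: 16.52
tcp_pos: [0.5043, 0.0191, 0.1874]
tool_rot: [2.3, -2.14, -0.0]
ft_force: [0.4, -0.2, -2.2]
width: 0.0114
```

The legs are about 11 mm in with no side force. Continuing.

Call:
arm_command:
  series:
    - [0,[0,0,-0.002],[0,0,0]]
    - [0,[0,0,-0.002],[0,0,0]]
    - [0,[0,0,0],[0,0,0]]

```text
clock: 16.9
tcp_pos: [0.5046, 0.0191, 0.1836]
tool_rot: [-2.3, 2.14, -0.0]
ft_force: [1.0, 0.2, -3.2]
width: 0.012
```

Call:
arm_command:
  series:
    - [0,[0,0,-0.0015],[0,0,0]]
    - [0,[0,0,-0.0015],[0,0,0]]
    - [0,[0,0,0],[0,0,0]]

```text
clock: 17.27
tcp_pos: [0.5055, 0.0192, 0.1826]
tool_rot: [-2.299, 2.138, -0.004]
ft_force: [-0.8, 0.7, 6.9]
width: 0.0117
```

Call:
arm_command:
  series:
    - [0,[0,0,-0.0015],[0,0,0]]
    - [0,[0,0,0],[0,0,0]]

```text
clock: 17.52
tcp_pos: [0.506, 0.0192, 0.182]
tool_rot: [-2.299, 2.137, -0.006]
ft_force: [-1.5, -0.0, 10.2]
width: 0.0115
```

Call:
arm_command:
  series:
    - [0,[0,0,-0.0015],[0,0,0]]
    - [0,[0,0,0],[0,0,0]]

```text
clock: 17.77
tcp_pos: [0.5065, 0.0192, 0.1812]
tool_rot: [-2.299, 2.136, -0.007]
ft_force: [-1.3, 0.1, 11.2]
width: 0.0118
```

The ejector was met about 16 mm deep (TCP z ≈ 0.183) and resistance is rising as expected. The TCP is drifting +x under load, so I'll compensate while continuing.

Call:
arm_command:
  series:
    - [0,[-0.001,0,-0.0015],[0,0,0]]
    - [0,[0,0,0],[0,0,0]]

```text
clock: 18.02
tcp_pos: [0.5059, 0.0192, 0.1797]
tool_rot: [-2.298, 2.135, -0.008]
ft_force: [-1.2, -0.2, 10.9]
width: 0.0115
```

Call:
arm_command:
  series:
    - [0,[-0.001,0,-0.001],[0,0,0]]
    - [0,[0,0,0],[0,0,0]]

```text
clock: 18.27
tcp_pos: [0.5053, 0.0193, 0.1787]
tool_rot: [-2.297, 2.135, -0.009]
ft_force: [0.4, -0.6, 9.8]
width: 0.0117
```

```bash
python3 snap.py w10;python3 - <<'E'
from h import *
from workcell import manip
o=manip.observe();print(Ro.from_rotvec(o["tool_rot"]).as_matrix()[:,2],o["wrist_torque"])
w=manip.camera("wrist")
im=w["frame"][120:340,180:380,::-1];cv2.imwrite("pics/w10z.png",np.clip(1.4*cv2.resize(im,None,fx=3,fy=2.7,interpolation=cv2.INTER_CUBIC).astype(float),0,255).astype(np.uint8))
s=manip.camera("scene");crop(s,240,330,140,225,7,"pics/s8.png")
E
```

```text
[0.5053 0.0193 0.1787] [-2.2974  2.1345 -0.009 ] [ 0.37 -0.55  9.77] 0.003 0.0117
[ 7.96550974e-03  1.89542213e-04 -9.99968257e-01] [-0.14657627 -0.00763374 -0.02008904]
```

View pics/w10z.png

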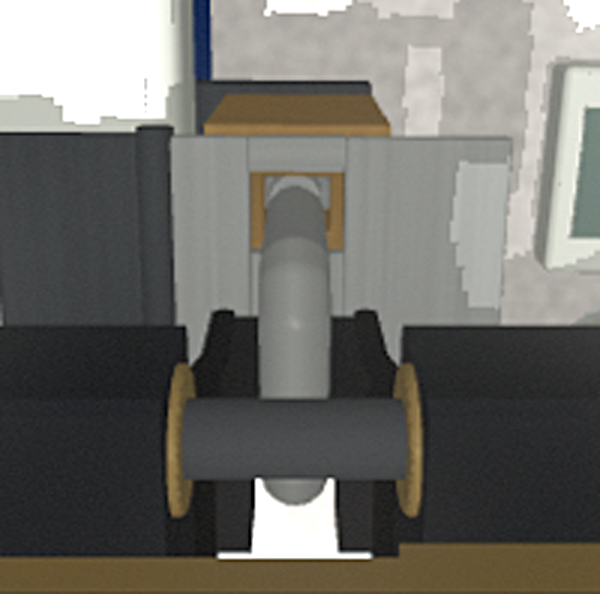

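View pics/s8.png

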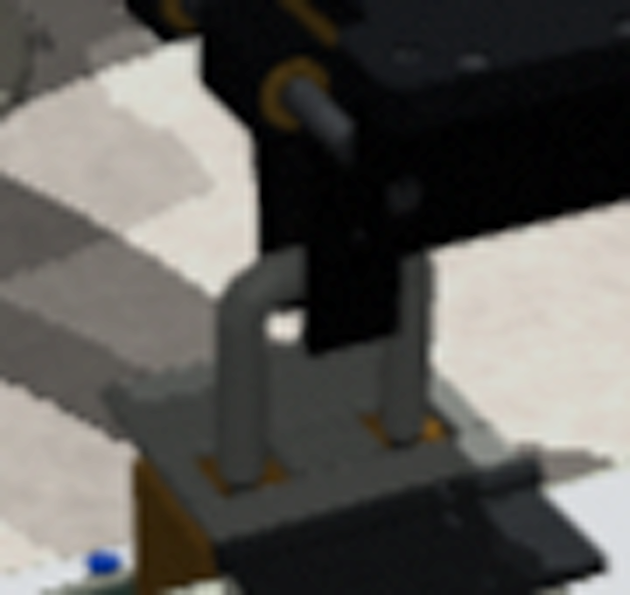

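The legs are inside the windows and holes and the shackle is upright in the grip. Continuing in small steps with a slight tilt correction.

Call:
arm_command:
  series:
    - [0,[-0.0005,0,-0.001],[0,0.004,0]]
    - [0,[0,0,0],[0,0,0]]

```text
clock: 18.68
tcp_pos: [0.5048, 0.0193, 0.1772]
tool_rot: [-2.299, 2.137, -0.004]
ft_force: [1.0, -0.1, 6.9]
width: 0.0117
```

Call:
arm_command:
  series:
    - [0,[0,0,-0.001],[0,0.004,0]]
    - [0,[0,0,0],[0,0,0]]

```text
clock: 18.92
tcp_pos: [0.5041, 0.0194, 0.175]
tool_rot: [2.3, -2.138, -0.003]
ft_force: [2.4, -0.4, 4.4]
width: 0.0112
```

Call:
arm_command:
  series:
    - [0,[0,0,-0.001],[0,0,0]]
    - [0,[0,0,0],[0,0,0]]

```text
clock: 19.18
tcp_pos: [0.5031, 0.0194, 0.1727]
tool_rot: [2.298, -2.138, -0.006]
ft_force: [3.2, 0.7, 4.6]
width: 0.0116
```

Call:
arm_command:
  series:
    - [0,[0,0,-0.001],[0,0,0]]
    - [0,[0,0,0],[0,0,0]]

```text
clock: 19.42
tcp_pos: [0.503, 0.0194, 0.1717]
tool_rot: [2.298, -2.137, -0.007]
ft_force: [4.5, 0.1, 4.8]
width: 0.0118
```

Call:
arm_command:
  series:
    - [0,[0,0,-0.001],[0,0,0]]
    - [0,[0,0,0],[0,0,0]]

```text
clock: 19.68
tcp_pos: [0.5026, 0.0195, 0.1697]
tool_rot: [2.297, -2.138, -0.008]
ft_force: [5.7, -0.2, -0.7]
width: 0.0115
```

Resistance dropped to 5 N and then to nearly nothing at TCP z = 0.1697, about 29 mm deep. That matches the click. I'll relieve the x load and press on to the stop.

Call:
arm_command:
  series:
    - [0,[0.0015,0,-0.0005],[0,-0.004,0]]
    - [0,[0,0,0],[0,0,0]]

```text
clock: 19.92
tcp_pos: [0.503, 0.0193, 0.1687]
tool_rot: [2.297, -2.138, -0.006]
ft_force: [3.6, 0.9, -2.0]
width: 0.0119
```

Call:
arm_command:
  series:
    - [0,[0.0005,0,-0.0008],[0,0,0]]
    - [0,[0,0,0],[0,0,0]]

```text
clock: 20.18
tcp_pos: [0.5035, 0.0192, 0.1685]
tool_rot: [2.297, -2.138, -0.006]
ft_force: [2.8, 1.9, 0.2]
width: 0.0116
```

Call:
arm_command:
  series:
    - [0,[0,0,-0.0008],[0,0,0]]
    - [0,[0,0,0],[0,0,0]]

```text
clock: 20.42
tcp_pos: [0.5038, 0.0191, 0.1682]
tool_rot: [2.298, -2.138, -0.005]
ft_force: [2.9, 0.7, 2.4]
width: 0.0116
```

Call:
arm_command:
  series:
    - [0,[0,0,-0.0008],[0,0,0]]
    - [0,[0,0,0],[0,0,0]]

```text
clock: 20.68
tcp_pos: [0.5041, 0.0191, 0.1676]
tool_rot: [2.298, -2.138, -0.004]
ft_force: [2.8, 0.5, 4.5]
width: 0.0119
```

Call:
arm_command:
  series:
    - [0,[0,0,-0.0008],[0,0,0]]
    - [0,[0,0,0],[0,0,0]]

```text
clock: 20.92
tcp_pos: [0.504, 0.0191, 0.1665]
tool_rot: [2.298, -2.138, -0.004]
ft_force: [2.9, 1.1, 4.0]
width: 0.0119
```

Call:
arm_command:
  series:
    - [0,[0,0,-0.0008],[0,0,0]]
    - [0,[0,0,0],[0,0,0]]

```text
clock: 21.18
tcp_pos: [0.5041, 0.0191, 0.1659]
tool_rot: [2.298, -2.138, -0.004]
ft_force: [1.5, 1.8, 5.6]
width: 0.0116
```

The force rises only slowly, so this isn't yet the steep stop. I'll check the shackle's seating in the image before pressing on.

```bash
python3 - <<'E'
from h import *
from workcell import manip
o=manip.observe();print(o["tcp_pos"],o["ft_force"],Ro.from_rotvec(o["tool_rot"]).as_matrix()[:,2],o["wrist_torque"])
w=manip.camera("wrist")
im=w["frame"][120:340,180:380,::-1];cv2.imwrite("pics/w11z.png",np.clip(1.4*cv2.resize(im,None,fx=3,fy=2.7,interpolation=cv2.INTER_CUBIC).astype(float),0,255).astype(np.uint8))
s=manip.camera("scene");crop(s,240,330,140,225,7,"pics/s9.png")
E
```

```text
[0.50409334 0.019105   0.16586166] [1.49987385 1.79115046 5.5585242 ] [-3.59211693e-03 -4.62728439e-05 -9.99993547e-01] [ 0.4041152  -0.70839733 -0.00307271]
```

View pics/w11z.png

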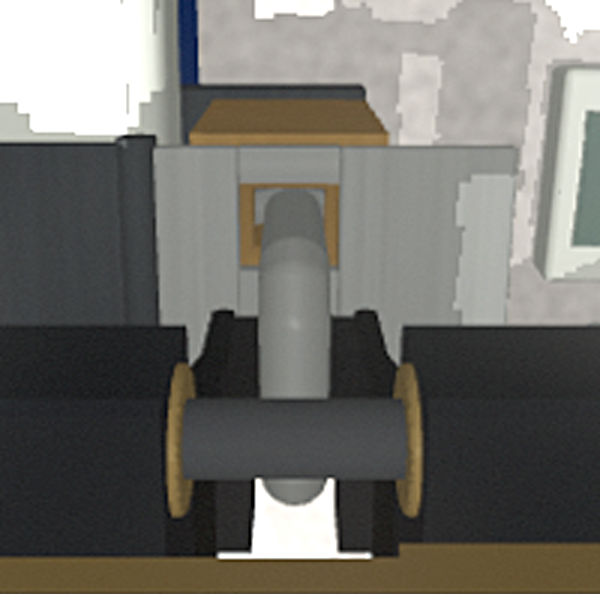

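View pics/s9.png

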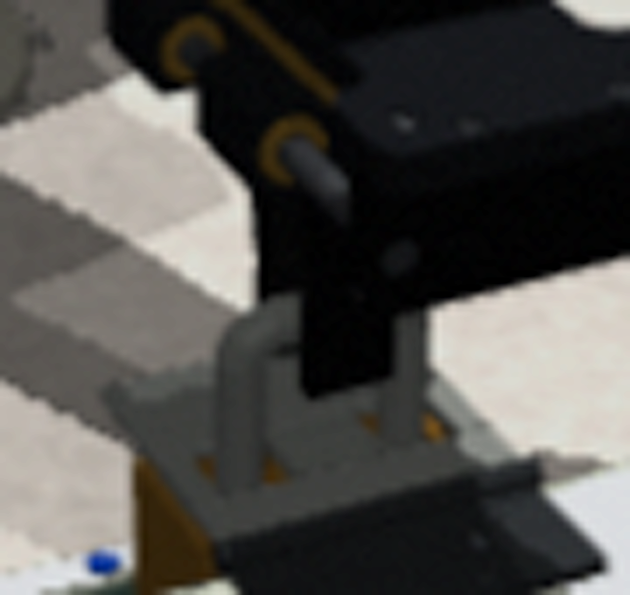

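Call:
arm_command:
  series:
    - [0,[0.001,-0.0003,-0.0005],[0,-0.003,0]]
    - [0,[0,0,0],[0,0,0]]

```text
clock: 21.52
tcp_pos: [0.5047, 0.0189, 0.1657]
tool_rot: [2.299, -2.139, -0.002]
ft_force: [0.8, 3.2, 8.7]
width: 0.0119
```

Call:
arm_command:
  series:
    - [0,[0,0,-0.001],[0,0,0]]
    - [0,[0,0,0],[0,0,0]]

```text
clock: 21.78
tcp_pos: [0.505, 0.0189, 0.1656]
tool_rot: [2.3, -2.139, -0.0]
ft_force: [-1.2, 2.2, 12.5]
width: 0.0117
```

Call:
arm_command:
  series:
    - [0,[0,0,-0.001],[0,0,0]]
    - [0,[0,0,0],[0,0,0]]

```text
clock: 22.02
tcp_pos: [0.5053, 0.0189, 0.1655]
tool_rot: [-2.301, 2.139, -0.001]
ft_force: [-1.7, 2.0, 17.0]
width: 0.012
```

Call:
arm_command:
  series:
    - [0,[0,0,-0.001],[0,0,0]]
    - [0,[0,0,0],[0,0,0]]

```text
clock: 22.28
tcp_pos: [0.5057, 0.0189, 0.1654]
tool_rot: [-2.301, 2.138, -0.003]
ft_force: [-2.8, 2.1, 18.7]
width: 0.0116
```

z has stalled at 0.1655 while the force rises steeply to 19 N. That is the rigid stop, 4 mm past the felt click. I'll relieve the load and test with a gentle upward pull.

Call:
arm_command:
  series:
    - [0,[0,0,0.002],[0,0,0]]
    - [0,[0,0,0.002],[0,0,0]]
    - [0,[0,0,0],[0,0,0]]

```text
clock: 22.65
tcp_pos: [0.5045, 0.0188, 0.166]
tool_rot: [2.299, -2.139, -0.002]
ft_force: [1.4, 1.0, 4.2]
width: 0.0118
```

Call:
arm_command:
  series:
    - [0,[0,0,0.002],[0,0,0]]
    - [0,[0,0,0],[0,0,0]]

```text
clock: 22.9
tcp_pos: [0.5046, 0.0187, 0.1679]
tool_rot: [2.299, -2.139, -0.002]
ft_force: [0.7, 1.6, 3.8]
width: 0.0118
```

Call:
arm_command:
  series:
    - [0,[0,0,0.001],[0,0,0]]
    - [0,[0,0,0],[0,0,0]]

```text
clock: 23.15
tcp_pos: [0.5044, 0.0188, 0.1685]
tool_rot: [2.298, -2.139, -0.003]
ft_force: [1.5, 1.9, 0.4]
width: 0.0115
```

Call:
arm_command:
  series:
    - [0,[0,0,0.0015],[0,0,0]]
    - [0,[0,0,0],[0,0,0]]

```text
clock: 23.4
tcp_pos: [0.504, 0.0188, 0.169]
tool_rot: [2.297, -2.139, -0.004]
ft_force: [2.7, 1.9, -9.1]
width: 0.0115
```

It holds at z = 0.169 against a 9 N pull, so it is latched. I'll unload and then open the fingers. The opening is limited to keep the motion small.

Call:
arm_command:
  series:
    - [0,[0,0,-0.0018],[0,0,0]]
    - [0,[0,0,0],[0,0,0]]
    - [0.5,[0,0,0],[0,0,0]]
    - [0.5,[0,0,0],[0,0,0]]
    - [0.5,[0,0,0],[0,0,0]]

```text
clock: 24.02
tcp_pos: [0.5048, 0.0186, 0.1692]
tool_rot: [2.299, -2.139, -0.001]
ft_force: [0.5, 0.4, -0.3]
width: 0.0341
```

Call:
arm_command:
  series:
    - [0.5,[0,0,0],[0,0,0]]
    - [0.5,[0,0,0],[0,0,0]]
    - [0.5,[0,0,0.01],[0,0,0]]
    - [0.5,[0,0,0.03],[0,0,0]]
    - [0.5,[0,0,0.05],[0,0,0]]

```text
clock: 24.65
tcp_pos: [0.504, 0.0185, 0.2591]
tool_rot: [2.297, -2.137, -0.004]
ft_force: [1.3, -0.4, -0.1]
width: 0.0436
```

Call:
arm_command:
  series:
    - [0.5,[-0.03,0.04,0.05],[0,0,0]]
    - [0.5,[-0.02,0.05,0.02],[0,0,0]]
    - [0.5,[0,0.01,0.0],[0,0,0]]
    - [0.5,[0,0,0.0],[0,0,0]]
    - [0.5,[0,0,0],[0,0,0]]

```text
clock: 25.28
tcp_pos: [0.4583, 0.1133, 0.3223]
tool_rot: [2.297, -2.139, -0.002]
ft_force: [-0.1, -0.6, 0.1]
width: 0.0436
```

```bash
python3 snap.py w12;python3 - <<'E'
from h import *
from workcell import manip
s=manip.camera("scene");crop(s,190,420,130,290,3,"pics/s10.png")
crop(s,240,330,140,225,7,"pics/s11.png")
c=manip.camera("top");crop(c,95,435,150,290,2,"pics/t10.png")
E
```

```text
[0.4583 0.1133 0.3223] [ 2.2969e+00 -2.1394e+00 -1.9000e-03] [-0.11 -0.6   0.09] 0.003 0.0436
```

View pics/s11.png

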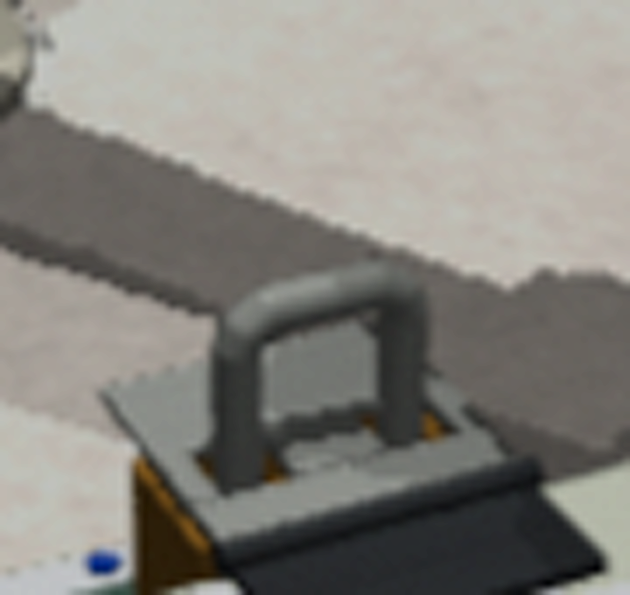

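View pics/w12.png

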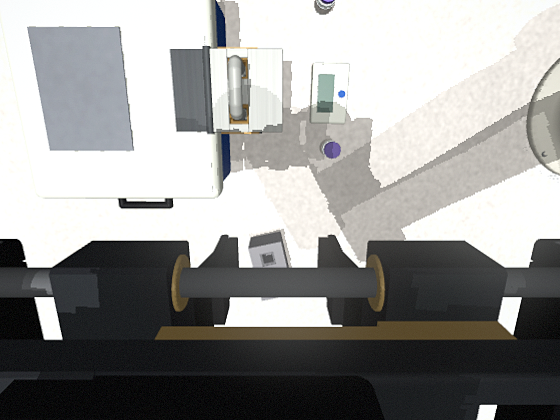

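View pics/t10.png

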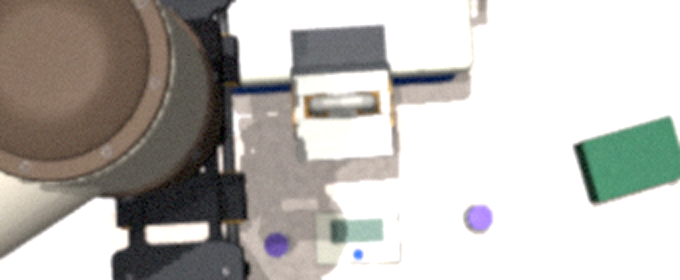

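Released, the shackle stays down in the scene view, with its bar along (235,325)–(400,280) and its legs through both windows. The bystanders are at their original pixels. I'll check the bar height numerically before handing in.

```bash
python3 - <<'E'
from h import *
from workcell import manip
s=manip.camera("scene");w=manip.camera("wrist");c=manip.camera("top");o=manip.observe();tp=(o["tcp_pos"],o["tool_rot"])
f=lambda X:((proj(s,X)[0]-[240,140]+.5)*7-.5).round(1)
for z in(.183,.197): print(z,"bar ctr expected scene crop",f([.5043,.0196,z]),"wrist",proj(w,[.5043,.0196,z],tp))
# measured bar centre: scene crop (322,300); wrist (235,87); top crop (342,103)/2
X,e=tri([ray(s,[[240+322.5/7-.5,140+300.5/7-.5]]),ray(w,[[235.5,87.5]],tp),ray(c,[[95+342/2,150+103/2]])]);print("tri",X.round(4),np.round(e,4))
E
```

```text
0.183 bar ctr expected scene crop [333.  298.8] wrist [[233.42097303  87.21592185]]
0.197 bar ctr expected scene crop [334.4 247.4] wrist [[231.23784924  85.77159065]]
tri [0.5021 0.0189 0.1816] [0.0011 0.0009 0.0003]
```

The bar's mid height triangulates to 0.182. Latched would be about 0.183 and popped up would be 0.197, so it is latched. Handing in.

```bash
python3 -c "
from workcell import manip
print(manip.observe()['clock']);print(manip.sign_off())"
```

```text
25.575
the job is handed in; nothing more can be done
None
```

The carrier is locked and the job is handed in at 25.6 s. I folded the strap flat, put the shackle's legs through its windows into the lock and pressed it home. Then I let go and backed off.

- **Strap:** it met its stop at z = 0.143 m, as the text says, with about 6 N on it.
- **Pressing:** the pawls resisted with about 11 N at the wrist. This fell to about 5 N, then to nearly nothing about 29 mm deep. The rigid stop came about 4 mm later, where I pressed to 19 N at most, measured at the end of each move.
- **Latch:** the shackle held against a 9 N upward pull. After I let go, the cameras put its bar at z = 0.182 m; latched should be about 0.183 and popped up about 0.197. The ejector lifts it about 3 mm off the stop, onto the pawl.
- **Vials, carton and logger:** they are at their original places in the top view.

**Checks that disagreed:**
- Before insertion the scene and wrist views differed by about 2 mm on the shackle's y position. I took a middle value and moved it 1 mm at the windows; it went in with almost no side force.
- While pressing, my correction for x drift overshot and put up to about 6 N sideways on the lock before I corrected it.

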